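# Centre the egg cup on its serving stand

### The job

The egg cup with its boiled egg was set down near the edge of the small wooden serving stand, and the glass cloche will not go over it there. With light taps of the fingertips, low on its foot, push it to the middle of the stand until its foot lies wholly inside the inlaid brass ring, and leave it standing there upright. It is wobbly: tap gently, do not take it between the fingers, lift it or tip it over, and leave the stand and everything else on the counter where they are.

Things in the scene. Friction and masses are not known exactly. Their poses are not given: they have to be found in the camera images.
- egg_cup: Blue egg cup with a brown egg fixed in it, 130 g, 63 mm tall. Origin: centre of its underside, z up. Widest is the foot's flange: radius 26 mm, 7 to 11 mm above the underside; it stands on only 14 mm radius, so it rocks. Waist radius 12 mm, bowl and egg at most 22.5 mm (at 36 mm up). Pushed at the flange by an upright finger (tip about 4 mm over the stand) it slides, 0.5 to 2 N; pushed higher it rocks or tips.
- stand: Loose round dark-wood serving stand on one stem, 0.8 kg: top disc 58 mm radius and 12 mm thick, its upper face flat, rimless and 60 mm above the counter; foot 45 mm radius. Origin: centre of its underside. Its yaw means nothing.
- stand_top (a point): Centre of the stand's upper face, and of the thin brass ring inlaid flush in it (inner radius 32 mm, outer 34.5 mm), 60 mm above the counter.
- cloche: Loose clear glass cloche, closed below, 42 mm radius, 107 mm tall with its wooden knob, stands to the left or right of the stand. Origin: centre of its underside. Leave alone.
- tamper: Loose coffee tamper, steel base 29 mm radius, dark wooden handle, 90 mm tall. Origin: centre of its underside. Leave alone.
- jug: Loose steel milk jug with handle, 36 mm radius, 90 mm tall. Origin: centre of its underside. Leave alone.
- paper_cup: Loose orange takeaway cup, 40 mm radius, 95 mm tall. Origin: centre of its underside. Leave alone.
- sugar_jar: Loose amber glass jar with wooden cap, 33 mm radius, 95 mm tall. Origin: centre of its underside. Leave alone.
- spoon: Loose spoon with wooden handle, 140 mm long, lying flat beyond the stand. Leave alone.
Mind the look-alikes: they are no part of the job. Leave any green look-alike of the egg_cup alone.

How it is judged (in metres and radians):
At the end, for the whole second after the job is handed in: The egg cup stands upright (within 0.06 rad) and at rest on the stand, its axis within 7 mm of the centre of the stand's brass ring; the stand is within 15 mm, and every other thing within 20 mm, of where it started (horizontal distance between egg_cup and stand_top below 0.007 m and z of egg_cup in the frame of stand_top between -0.004 and 0.004 m and angle between egg_cup's own z axis and vertical below 0.06 rad and linear speed of egg_cup below 0.01 m/s and distance of stand from where it was at the start of the episode below 0.015 m and angle between stand's own z axis and vertical below 0.05 rad and distance of each of cloche, tamper, jug, paper_cup, sugar_jar, spoon from where it was at the start of the episode below 0.02 m); the robot touches nothing.
It fails at once if the egg cup is tipped by more than 0.45 rad or falls off the stand (angle between egg_cup's own z axis and vertical above 0.45 rad or z of egg_cup in the frame of stand_top below -0.012 m).
It fails at once if the egg cup is lifted more than 12 mm off the stand (z of egg_cup in the frame of stand_top above 0.012 m).
It fails at once if the egg cup is taken between the fingers (grasp point within 15 mm of its axis and below the top of the egg) (horizontal distance between the grasp point and egg_cup below 0.015 m and z of the grasp point in the frame of egg_cup below 0.063 m).
It fails at once if the egg cup is hit or pushed with more than 12 N (contact force between the fingers and egg_cup above 12 N).
It fails at once if the stand is shifted more than 15 mm or tilted, or another thing on the counter is moved more than 20 mm (distance of stand from where it was at the start of the episode above 0.015 m or angle between stand's own z axis and vertical above 0.15 rad or distance of any of cloche, tamper, jug, paper_cup, sugar_jar, spoon from where it was at the start of the episode above 0.02 m).
It also fails if it takes over 45 s, if anything falls off the work surface, if the arm or the gripper's body presses on something with over 40 N, if the wrist force passes 120 N, or if a joint passes its speed limit or range.

### The arm

A 6-joint arm with a two-finger parallel gripper is mounted at the origin on the work surface. World frame = base frame: x ahead of the robot, y to its left, z up, the work surface at z = 0. Lengths are in mm, angles in rad, forces in N, time in s.
With the tool pointing down it reaches from about 375 to 900 mm from the base axis. Payload 3.1 kg.
Tool frame: the origin (TCP) lies midway between the tips of the shut fingers; the grasp point (between the pads) lies 19 mm behind it; z points along the fingers, y is the line along which they close (so a half turn about z gives the same grasp; the last joint's range is limited). The gripper opens to 87 mm and grips with 3 to 60 N. Pads are 19 mm wide; open, the fingers measure 117 mm over their backs; the gripper's body (75 mm by 190 mm) begins 51 mm behind the grasp point.
Start: joints at [-1.524, 0.527, 1.433, -0, 1.181, -0.178], TCP at [139.954, -609.105, 222.548] pointing down, gripper open.
Joint ranges: [-3.08, 3.08], [-0.75, 2.2], [0.22, 2.44], [-1.43, 4.57], [0, 2.65], [-2.85, 2.85]. Speed limits (rad/s): [2.79, 2.79, 3.14, 3.14, 3.14, 3.14].

### API

Orientations are given as a unit quaternion [w, x, y, z].
In Python, from bench import r gives the robot as it stands. The module is installed in compiled form; this text tells all that it offers.
- The arm moves only by the tool send_rows, never from a script. Its argument "commands" is a list that holds one entry, the list of rows, each a list of 4 numbers: the shift along the tool's x, y, z in cm, then the turn about the tool's z in degrees. A call has 1 to 12 rows; each row shifts and turns the commanded pose from where the row before left it, along the tool's axes as they then stand; what a row does not reach is not made up. A row lasts 1/8 s, in which the tool goes at most 62.5 mm and 10.7 degrees, less where a joint would pass 70% of its speed; a pose out of reach is approached as far as the arm can. A call is refused whole if a number of a shift passes 6.25 or a number of a turn 10.7, either way. A call with a gripper value outside its range is refused whole. "hand" is the finger opening in cm, from 0 to 8.7, set as the call begins (left out, the last holds). The fingers move at their own pace and stop on an object; the grip force is fixed at half the most. Time passes only in rows, so rows that do not move let the fingers close. It gives the time, the measured TCP pose, the force, the opening and the grip force at its end, in the units of the state.
- r.read_state(): the state, without advancing time (a new reading comes with each control period).
- r.grab_frame(name): name is "scene" or "top" or "wrist"; returns the picture (480x640x3 uint8, blue, green, red); there is no depth.
- r.camera_params(name): a dict with "fx", "fy", "cx", "cy" (pixels), "origin" and "rotation" of the camera in the world. Camera axes: x right, y up, looking along -z (the intrinsics and any distortion apply to the point x, -y, -z); pixel columns grow to the right and rows downward; lengths in mm; the calibration is good to about 2 mm. A picture is of the moment at which its call begins: read the wrist's pose just before it. camera_params takes no time and is no camera call; for the wrist camera it gives the pose at the moment of the call.
- r.job_done(): hands the job in; it is judged then, once.
Trained networks look in the newest picture that a camera, given by its name, has taken for a name from the list of things; names that differ only in an ending like _2 or _b are one class to them, and where a whole thing is asked for, a point or a joint stands for the part that bears it (a point fixed in the world has none). Each returns a list of dicts, best first, with "conf" (0 to 1); they miss things now and then, are a little off and sometimes report something else, mostly with a low value. They report only what shows in the picture. A call takes as long as a camera call. They do not tell look-alikes from the thing itself.
- r.regions_of(camera, name): "pixels" (480x640 bool, what is visible of it) and "location" ([row, column] in pixels, amid what is visible of it).
The state is a dict: "clock": time; "joint_pos": joint angles; "qd": joint speeds; "effort": joint torques, N m; "tool_pos": TCP position; "tcp_rot": TCP orientation; "ft_force": force on the tool from outside, world axes, zero at the start; "torque": the same for the moment, N m; "opening": finger opening in mm; "finger_force": force on a finger pad.
Only numpy, scipy, OpenCV 4.12 (cv2) and the standard library are available. Lean on these libraries where they do the work, as an engineer would, in place of code of your own. Each camera call takes 0.05 s, during which the arm holds its last target. There are 200 camera calls.

## Working session

There is one attempt and no reset: what is moved stays moved. The work goes in short steps, Python scripts to look and compute and a tool call to move; the robot and the scene stay as the last step left them, time stands still between calls to the robot, and variables do not carry over. Pictures are saved under pics/ and viewed, at most 10 in all, crops included, and the job is handed in when it is done.

Besides the shell and the picture viewer there is one more tool, called after "Call:" by a JSON object that holds its "op" and its "data", one argument or row to a line. send_rows: Moves the arm, as the interface text tells. Its arguments: {"type":"object","properties":{"commands":{"type":"array"},"hand":{"type":"number"}},"required":["commands"]}

```bash
mkdir -p pics
cat > h.py <<'E'
import numpy as np, cv2
from bench import r
def ray(p,u,v):
    o=np.array(p['origin'],float);R=np.array(p['rotation'],float).reshape(3,3)
    return o,R@np.array([(u-p['cx'])/p['fx'],-(v-p['cy'])/p['fy'],-1])
def toz(p,u,v,z):
    o,d=ray(p,u,v); return o+d*(z-o[2])/d[2]
def proj(p,X):
    R=np.array(p['rotation'],float).reshape(3,3);c=R.T@(np.array(X,float)-np.array(p['origin']))
    return np.array([p['cx']+p['fx']*c[0]/-c[2],p['cy']-p['fy']*c[1]/-c[2]])
E
python3 - <<'E'
from h import *
s=r.read_state();print(s['clock'],s['tool_pos'],s['tcp_rot'])
ims=[]
for c in['scene','top']:
    im=r.grab_frame(c);cv2.imwrite(f'pics/{c}0.png',im);p=r.camera_params(c);print(c,p)
    for n in['egg_cup','stand','cloche','spoon']:
        for d in r.regions_of(c,n)[:3]: print(n,round(d['conf'],2),np.round(d['location']),d['pixels'].sum())
E
```

```text
0.0 [ 139.91617211 -608.38690064  221.5624345 ] [-1.08065514e-03  9.93632759e-01  1.12662185e-01  7.34097198e-05]
scene {'fx': 476.9810152499257, 'fy': 476.9810152499257, 'cx': 319.1268703911908, 'cy': 239.21734689386142, 'origin': array([1254.80653745,  200.83900436,  852.07196569]), 'rotation': array([0.55589644, 0.2188364 , 0.29824807, 0.74440437])}
egg_cup 0.88 [241. 342.] 449
egg_cup 0.79 [202. 289.] 305
egg_cup 0.71 [213. 321.] 352
stand 0.88 [243. 270.] 1634
cloche 0.85 [268. 388.] 1472
spoon 0.59 [312. 304.] 759
top {'fx': 595.8042337631781, 'fy': 595.8042337631781, 'cx': 325.3116473618974, 'cy': 236.97599952271798, 'origin': array([ 366.18612487,  -13.27291282, 1284.06084104]), 'rotation': array([-0.69719888, -0.0566658 ,  0.051188  ,  0.71279906])}
egg_cup 0.92 [311. 392.] 461
egg_cup 0.86 [307. 354.] 481
egg_cup 0.82 [266. 317.] 428
stand 0.79 [232. 386.] 2004
cloche 0.89 [242. 257.] 1379
cloche 0.31 [232. 384.] 1905
spoon 0.63 [172. 321.] 735
```

View pics/top0.png

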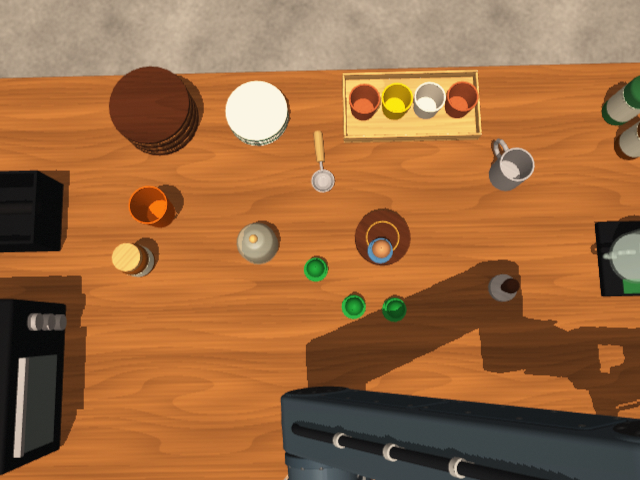

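View pics/scene0.png

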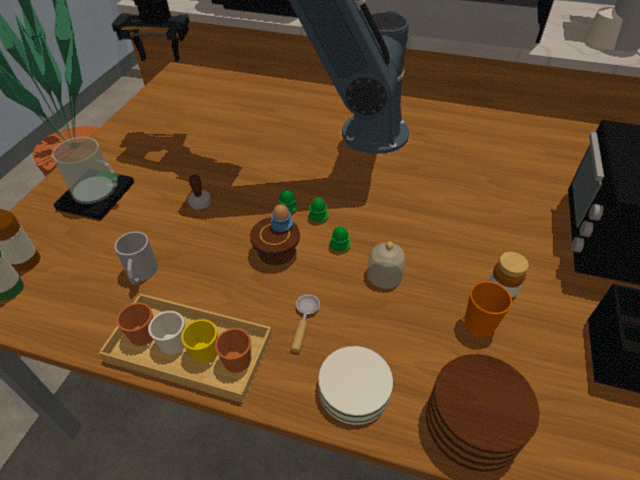

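The candidates in the top view are three green look-alikes at (316,268), (354,307) and (394,308), and the blue cup on the stand at (380,250). I choose the blue one, and a crop will confirm it.

```bash
cat >> h.py <<'E'
from scipy.spatial.transform import Rotation as Ro
from scipy.optimize import least_squares
def cam(c):
    p=dict(r.camera_params(c)); q=np.array(p['rotation'])
    if q.size==4: p['rotation']=Ro.from_quat(q[[1,2,3,0]]).as_matrix()
    return p
def circ(P,rad):
    f=lambda c:np.hypot(P[:,0]-c[0],P[:,1]-c[1])-rad
    s=least_squares(f,np.mean(P[:,:2],0),loss='soft_l1',f_scale=1.); return s.x,np.sqrt(np.mean(s.fun**2))
def outline(mask):
    cs,_=cv2.findContours(mask.astype(np.uint8),0,cv2.CHAIN_APPROX_NONE);c=max(cs,key=cv2.contourArea)
    return cv2.convexHull(c)[:,0]
def overlay(p,im,c,z,rad,col):
    for a in np.linspace(0,6.28,120):
        u,v=proj(p,[c[0]+rad*np.cos(a),c[1]+rad*np.sin(a),z]);u,v=int(u*3),int(v*3)
        if 0<=v<im.shape[0] and 0<=u<im.shape[1]: im[v,u]=col
E
python3 - <<'E'
from h import *
p=cam('top');im=r.grab_frame('top')
for z,uv in[(60,(382,237)),(69,(380,250)),(30,(316,268)),(30,(354,307)),(30,(394,308)),(45,(505,288)),(50,(257,242))]: print(uv,toz(p,*uv,z).round(1))
m=r.regions_of('top','stand')[0]['pixels']
P=np.array([toz(p,u,v,60) for u,v in outline(m)]);s=circ(P,58.5);print('stand',s)
hsv=cv2.cvtColor(im,cv2.COLOR_BGR2HSV)
b=cv2.inRange(hsv,(95,80,60),(130,255,255));b[:225]=0;b[280:]=0;b[:,:350]=0;b[:,420:]=0
print(b.astype(bool).sum())
P=np.array([toz(p,u,v,70) for u,v in outline(b>0)]);e=circ(P,26);print('egg',e)
big=cv2.resize(im,None,fx=3,fy=3,interpolation=cv2.INTER_CUBIC)
overlay(p,big,s[0],60,58,(0,255,0));overlay(p,big,s[0],60,33.2,(255,255,0));overlay(p,big,e[0],70,26,(0,0,255))
cv2.imwrite('pics/crop1.png',big[600:990,880:1340])
E
```

```text
(382, 237) [ 551.9 -123.5   60. ]
(380, 250) [ 523.6 -117.6   69. ]
(316, 268) [493.4  15.5  30. ]
(354, 307) [409.8 -62.4  30. ]
(394, 308) [ 405.9 -145.9   30. ]
(505, 288) [ 441.6 -375.5   45. ]
(257, 242) [548.8 137.6  50. ]
stand (array([ 552.13436383, -123.9555676 ]), np.float64(1.4932840223004171))
185
egg (array([ 523.31304823, -116.95927573]), np.float64(0.7833742599283139))
```

View pics/crop1.png

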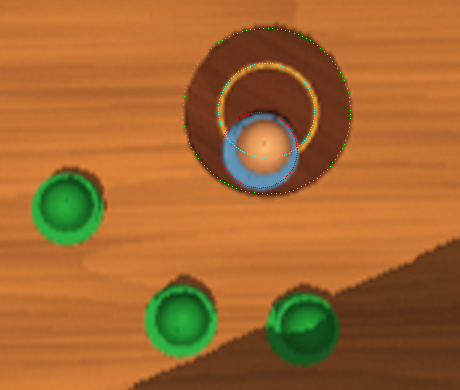

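The crop confirms the blue cup with the brown egg on the near edge of the stand (crop px ~262,150). The fitted overlays match the ring centre at (552,-124) and the cup at (523,-117). The push is therefore 29.6 mm along about -13.6°. I'll use slightly open fingers as a cradle.

Call:
{"op": "send_rows", "data": {
  "commands": [
    [[0, 0, 0, 8.8], [0, 0, 0, 8.8], [0, 0, 0, 8.9], [1, -2.5, 0, 0], [1.6, -4.7, 0, 0], [1.7, -4.8, 0, 0], [1.7, -4.8, 0, 0], [1.7, -4.8, 0, 0], [1.7, -4.8, 0, 0], [1.7, -4.8, 0, 0], [1.7, -4.8, 0, 0], [1.7, -4.8, 0, 0]]
  ],
  "hand": 2.4
}}

```text
clock: 2.1
tool_pos: [377.5, -245.3, 222.9]
tcp_rot: [0.0, 0.993, -0.118, 0.0]
ft_force: [0.1, -0.3, -0.0]
opening: 24.1
finger_force: 0.0
```

Call:
{"op": "send_rows", "data": {
  "commands": [
    [[1.7, -4.8, 0, 0], [1.7, -4.8, 0, 0], [1.4, -4.4, 0, 0], [0.6, -2, 0, 0], [0, 0, 0, 0], [0, 0, 0, 0], [0, 0, 0, 0]]
  ]
}}

```text
clock: 2.98
tool_pos: [466.2, -104.5, 222.6]
tcp_rot: [0.0, 0.993, -0.119, -0.0]
ft_force: [0.4, -0.5, 0.1]
opening: 24.0
finger_force: 0.0
```

Run:
```python
from h import *
s=r.read_state();q=np.array(s['tcp_rot']);R=Ro.from_quat(q[[1,2,3,0]]).as_matrix()
print(s['clock'],s['tool_pos'],np.degrees(np.arctan2(R[1,0],R[0,0])),R[:,2].round(4),s['opening'],s['ft_force'])
d=np.array([28.8,-7.0])/29.64
T=np.array([523.3,-117])-58*d
D=R.T@np.array([*(T-np.array(s['tool_pos'])[:2]),0]);print('go',D)
im=r.grab_frame('wrist');cv2.imwrite('pics/w1.png',im)
```

```text
2.975 [ 466.21787045 -104.52530262  222.58735198] -13.650473604771074 [-1.e-04 -2.e-04 -1.e+00] 23.980945835248527 [ 0.4246916  -0.48861852  0.13505165]
go [ 4.16723538e-01 -1.35976299e+00 -2.96228832e-04]
```

View pics/w1.png

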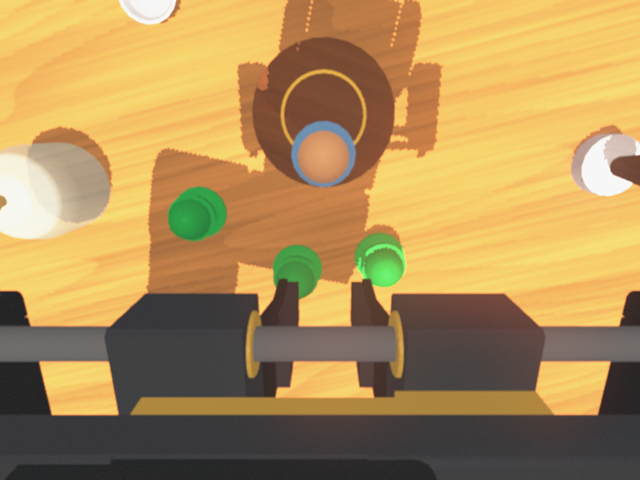

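The wrist view shows the cup (323,155), the ring centre (324,112) and the finger gap (~324) in one line, so the alignment is good. Next I descend short of the cup.

Call:
{"op": "send_rows", "data": {
  "commands": [
    [[0, -0.13, 2, 0], [0, 0, 4, 0], [0, 0, 4, 0], [0, 0, 3, 0], [0, 0, 1.6, 0], [0, 0, 0.8, 0], [0, 0, 0.4, 0], [0, 0, 0, 0], [0, 0, 0, 0], [0, 0, 0, 0]]
  ]
}}

```text
clock: 4.28
tool_pos: [467.3, -102.5, 65.1]
tcp_rot: [0.0, 0.993, -0.118, 0.001]
ft_force: [0.4, 0.4, -0.8]
opening: 24.0
finger_force: 0.0
```

```bash
cat >> h.py <<'E'
def look(name,save=None):
    s=r.read_state();p=cam('wrist');im=r.grab_frame('wrist')
    if save: cv2.imwrite(save,im)
    print(s['clock'],np.round(s['tool_pos'],1),np.round(s['ft_force'],1))
    hsv=cv2.cvtColor(im,cv2.COLOR_BGR2HSV)
    b=cv2.inRange(hsv,(98,70,40),(130,255,255))
    n,l,st,ce=cv2.connectedComponentsWithStats(b);k=1+np.argmax(st[1:,4]);print('blue',st[k])
    return s,p,im,l==k
E
python3 - <<'E'
from h import *
s,p,im,m=look('w','pics/w2.png');print(p)
E
```

```text
4.275 [ 467.3 -102.5   65.1] [ 0.4  0.4 -0.8]
blue [ 264  117  129  125 2999]
{'fx': 381.7852597443989, 'fy': 381.7852597443989, 'cx': 324.35084154592477, 'cy': 239.0249272222514, 'origin': array([ 542.38499319, -121.1447884 ,  227.22527633]), 'rotation': array([[-2.34524703e-01,  9.32574129e-01,  2.74415120e-01],
       [-9.72110046e-01, -2.24849766e-01, -6.66681389e-02],
       [-4.70806131e-04, -2.82397021e-01,  9.59297504e-01]])}
```

View pics/w2.png

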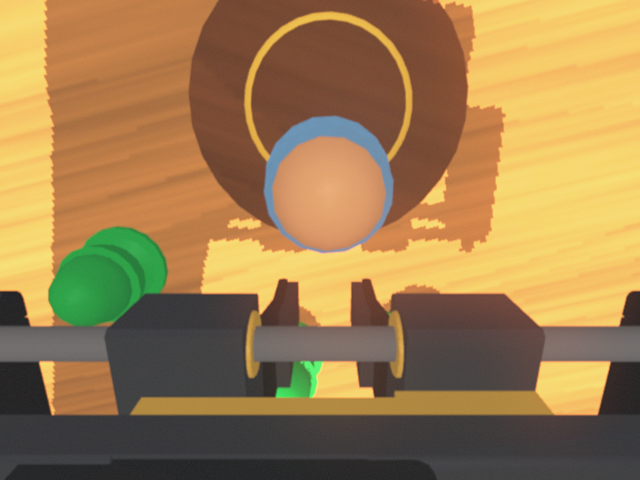

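```bash
cat >> h.py <<'E'
def measure(save=None):
    s,p,im,m=look('w',save)
    hsv=cv2.cvtColor(im,cv2.COLOR_BGR2HSV)
    y=cv2.inRange(hsv,(17,120,120),(32,255,255))>0
    v,u=np.nonzero(y);c0=np.array([552.,-124.]);Q=np.array([toz(p,a,b,60) for a,b in zip(u,v)])
    for w in(8,4,3):
        k=abs(np.hypot(*(Q[:,:2]-c0).T)-33.2)<w; c0,e=circ(Q[k],33.2)
    print('ring',c0.round(1),e.round(2),k.sum())
    H=outline(m); H=H[H[:,1]<np.median(np.nonzero(m)[0])+200]
    # far arc of the flange: use topmost part only (egg may hide the rest)
    t=H[:,1].min(); H=H[H[:,1]<t+60]
    E=np.array([toz(p,a,b,70) for a,b in H]);e0,er=circ(E,26);print('egg',e0.round(1),er.round(2),len(H))
    R=Ro.from_quat(np.array(s['tcp_rot'])[[1,2,3,0]]).as_matrix()
    f=lambda a:(R.T@np.array([*a,0]))[:2].round(1)
    T=np.array(s['tool_pos'])[:2]
    print('tool frame: ring-egg',f(c0-e0),'egg-tcp',f(e0-T),'tcp px',proj(p,s['tool_pos']).round(0))
E
python3 -c "
from h import *
measure()"
```

```text
4.325 [ 467.2 -102.4   65. ] [-1.2 -0.2 -0.1]
blue [ 264  116  129  126 2987]
ring [ 550.2 -124.5] 0.82 2790
egg [ 520.6 -117.3] 0.16 17
tool frame: ring-egg [30.5  0.1] egg-tcp [55.4  1.9] tcp px [323. 300.]
```

Call:
{"op": "send_rows", "data": {
  "commands": [
    [[0.2, 0.15, 0.05, 0], [0.4, 0, 0, 0], [0.4, 0, 0, 0], [0.3, 0, 0, 0], [0.3, 0, 0, 0], [0.2, 0, 0, 0], [0.2, 0, 0, 0], [0.2, 0, 0, 0], [0.2, 0, 0, 0], [0.2, 0, 0, 0], [0, 0, 0, 0]]
  ]
}}

```text
clock: 5.75
tool_pos: [491.8, -109.8, 64.0]
tcp_rot: [-0.0, 0.993, -0.118, -0.0]
ft_force: [-0.3, 0.8, 0.7]
opening: 23.8
finger_force: 0.3
```

```bash
python3 -c "
from h import *
measure()"
```

```text
5.75 [ 491.8 -109.8   64. ] [-0.3  0.8  0.7]
blue [ 264  177  123  107 4152]
ring [ 550.2 -124.4] 0.81 2418
egg [ 522.5 -118.1] 0.33 23
tool frame: ring-egg [28.4 -0.3] egg-tcp [31.8  0.8] tcp px [323. 300.]
```

Call:
{"op": "send_rows", "data": {
  "commands": [
    [[0.15, 0, 0, 0], [0.2, 0, 0, 0], [0.2, 0, 0, 0], [0.2, 0, 0, 0], [0.2, 0, 0, 0], [0.15, 0, 0, 0], [0, 0, 0, 0]]
  ]
}}

```text
clock: 6.68
tool_pos: [502.8, -112.6, 64.1]
tcp_rot: [0.0, 0.993, -0.118, 0.0]
ft_force: [-0.8, 0.1, -0.2]
opening: 24.0
finger_force: 0.1
```

```bash
python3 -c "
from h import *
measure('pics/w3.png')"
```

```text
6.675 [ 502.8 -112.6   64.1] [-0.8  0.1 -0.2]
blue [ 265  177  123  119 4220]
ring [ 550.2 -124.4] 0.8 2173
egg [ 533.7 -120.9] 0.23 20
tool frame: ring-egg [16.8 -0.4] egg-tcp [32.   0.8] tcp px [323. 300.]
```

View pics/w3.png

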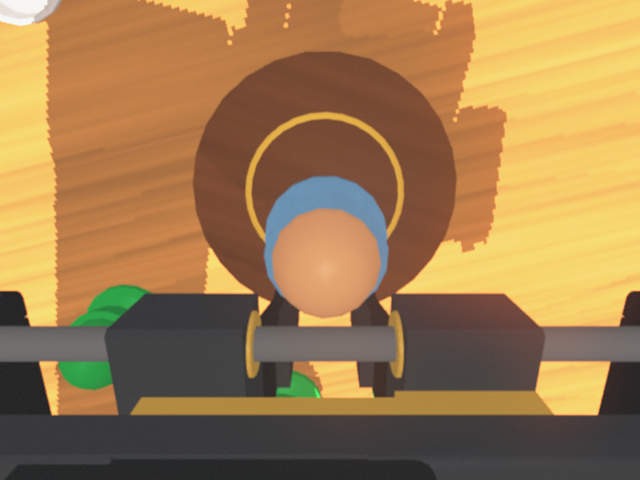

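The cup (326,240) slides cleanly in the cradle and stays upright, with the ring centre at about (325,188). The stand hasn't moved and 16.8 mm remain.

Call:
{"op": "send_rows", "data": {
  "commands": [
    [[0.15, 0, 0, 0], [0.2, 0, 0, 0], [0.2, 0, 0, 0], [0.2, 0, 0, 0], [0.2, 0, 0, 0], [0.2, 0, 0, 0], [0.15, 0, 0, 0], [0.1, 0, 0, 0], [0, 0, 0, 0]]
  ]
}}

```text
clock: 7.85
tool_pos: [516.3, -115.8, 64.1]
tcp_rot: [0.0, 0.993, -0.118, 0.0]
ft_force: [-0.4, 1.0, 0.1]
opening: 23.9
finger_force: 0.2
```

```bash
python3 -c "
from h import *
measure()"
```

```text
7.85 [ 516.3 -115.8   64.1] [-0.4  1.   0.1]
blue [ 265  177  123  119 4244]
ring [ 550.2 -124.4] 0.8 1975
egg [ 547.1 -124.2] 0.21 17
tool frame: ring-egg [ 3.  -0.5] egg-tcp [31.9  0.9] tcp px [323. 300.]
```

Call:
{"op": "send_rows", "data": {
  "commands": [
    [[0.15, 0, 0, 0], [0.1, 0, 0, 0], [0, 0, 0, 0], [-0.2, 0, 0, 0], [-0.5, 0, 0, 0], [-1, 0, 0, 0], [-1.3, 0, 0, 0], [0, 0, -1, 0], [0, 0, -3, 0], [0, 0, -4, 0], [-1, 0, -4, 0], [0, 0, 0, 0]]
  ]
}}

```text
clock: 9.4
tool_pos: [481.4, -107.7, 187.6]
tcp_rot: [0.001, 0.993, -0.118, 0.004]
ft_force: [0.0, -0.7, -0.7]
opening: 24.2
finger_force: 0.0
```

Run:
```python
from h import *
measure('pics/w4.png')
p=cam('top');im=r.grab_frame('top')
m=r.regions_of('top','stand');print([ (round(d['conf'],2),d['location'],d['pixels'].sum()) for d in m[:2]])
```

```text
9.4 [ 481.4 -107.7  187.6] [ 0.  -0.7 -0.7]
blue [ 289  101   72   74 1126]
ring [ 549.8 -124.3] 0.83 1137
egg [ 549.2 -124.4] 0.55 24
tool frame: ring-egg [ 0.6 -0.3] egg-tcp [69.7  0.3] tcp px [323. 300.]
[]
```

View pics/w4.png

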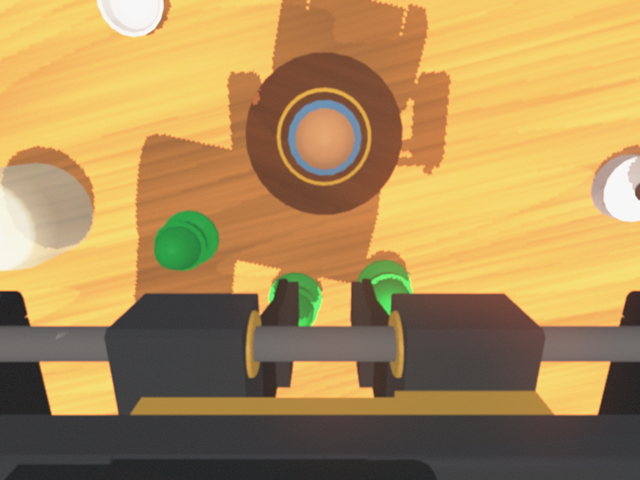

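The cup (325,138) stands upright and concentric inside the brass ring (325,136), and nothing is touching it. I'm handing the job in.

```bash
python3 -c "
from bench import r
print(r.job_done())"
```

```text
the job is handed in; nothing more can be done
None
```

I pushed the egg cup to the middle of the stand and handed the job in: it stands upright with its foot inside the brass ring, about 0.7 mm off centre by the last wrist picture, with the stand unmoved and the fingers clear; the hand-in gave no verdict.

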